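# Load the bench steriliser from the railed rack

### The job

Load the steriliser: take every steel canister off the raised rack, lifting it up over the front rail and drawing it forward, and stand it upright on the floor of the tank. When all are in, lower the lid gently until it is fully closed, then press the start button fully down and let it go. Leave the bottle, the cup and the paper box where they are.

Things in the scene. Friction and masses are not known exactly. Their poses are not given: they have to be found in the camera images.
- canister1: A closed brushed-steel canister, taller, slimmer: body 50 mm across and 52 mm high, with a plain round steel knob 18 mm across and 26 mm high standing on its flat top (78 mm overall). Origin: centre of its underside; z up along its axis. About 0.18 kg, heavy at the bottom. It may be absent.
- canister2: A closed brushed-steel canister, squat, wide: body 56 mm across and 38 mm high, with a plain round steel knob 18 mm across and 26 mm high standing on its flat top (64 mm overall). Origin: centre of its underside; z up along its axis. About 0.18 kg, heavy at the bottom. It may be absent.
- canister3: A closed brushed-steel canister, taller, slimmer: body 50 mm across and 52 mm high, with a plain round steel knob 18 mm across and 26 mm high standing on its flat top (78 mm overall). Origin: centre of its underside; z up along its axis. About 0.18 kg, heavy at the bottom. It may be absent.
- canister4: A closed brushed-steel canister, taller, slimmer: body 50 mm across and 52 mm high, with a plain round steel knob 18 mm across and 26 mm high standing on its flat top (78 mm overall). Origin: centre of its underside; z up along its axis. About 0.18 kg, heavy at the bottom. It may be absent.
- canister5: A closed brushed-steel canister, squat, wide: body 56 mm across and 38 mm high, with a plain round steel knob 18 mm across and 26 mm high standing on its flat top (64 mm overall). Origin: centre of its underside; z up along its axis. About 0.18 kg, heavy at the bottom. It may be absent.
- rack: The raised steel rack, fixed: a shelf board 100 mm deep (x) and 352 mm long (y), its top 70 mm above the bench, fenced all round by a rail of 6 mm round bars whose top is 32 mm above the board. Canisters stand on the board in a row along y. Origin: on the bench under its centre; its -x is the front, towards the robot; z up.
- rail_top (a point): Middle of the top of the rack's front rail, 102 mm above the bench.
- tank: The bench-top steriliser, fixed: an open steel tank, outside 220 mm (x) by 250 mm (y) by 105 mm high, walls and floor 5 mm thick, no dividers. Origin: under the centre of the tank on the bench; its -x is the front, towards the robot, the lid's hinge is along its +x rim. A control column 60 mm wide (y), 220 mm long (x) and 105 mm high stands against its +y side; the start button is on top of it.
- lid (a joint): Angle of the white lid in rad: 0 is closed flat on the tank, it grows as it opens; it starts standing open, about upright, and can open to 1.9. The hinge is stiff: the lid stays wherever it is left and takes 1 to 4 N at its free edge to move.
- lid_hinge (a point): Middle of the lid's hinge line, on the tank's far rim, 105.5 mm above the bench. The line runs along the tank's y. The lid is a plate 220 mm long from the hinge to its free edge, 250 mm wide and 8 mm thick; its outer face (top when closed) lies 8 mm from the hinge line, and looks away from the robot when it is open.
- lid_handle (a point): Middle of the bar handle on the lid's outer face: bar 11 mm thick and 100 mm long along the tank's y, 35 mm off the face, 190 mm from the hinge (30 mm from the free edge), centred.
- start (a joint): Travel of the start button in m: 0 out, 0.006 fully down. Spring: fully down takes 5 N; it comes back up.
- start_top (a point): Centre of the top of the round white start button (in a black collar), 28 mm across, which is pressed downwards; 22 mm above the column's top.
- bottle: Amber glass bottle, 52 mm across and 110 mm high, standing on the bench: bystander. Origin: centre of its underside.
- beaker: Small open steel cup, 66 mm across and 70 mm high, on the bench: bystander. Origin: centre of its underside.
- tissue_box: White paper box, 110 by 200 by 60 mm, on the bench beyond the rack: bystander. Origin: centre of its underside.
Things that resemble listed ones, but are neither listed nor needed, are in the scene too. Leave any blue or orange look-alike of the canister5 alone.

How it is judged:
On the way, in this order (a step that is already met when the one before it is completed fails the run):
1. every canister stands upright on the floor of the tank (x of canister1 in the frame of tank between -0.092 and 0.092 m and y of canister1 in the frame of tank between -0.107 and 0.107 m and z of canister1 in the frame of tank between -0.005 and 0.02 m and angle between each of canister1, canister2, canister3, canister4, canister5's own z axis and vertical below 0.2 rad and x of canister2 in the frame of tank between -0.092 and 0.092 m and y of canister2 in the frame of tank between -0.107 and 0.107 m and z of canister2 in the frame of tank between -0.005 and 0.02 m and x of canister3 in the frame of tank between -0.092 and 0.092 m and y of canister3 in the frame of tank between -0.107 and 0.107 m and z of canister3 in the frame of tank between -0.005 and 0.02 m and x of canister4 in the frame of tank between -0.092 and 0.092 m and y of canister4 in the frame of tank between -0.107 and 0.107 m and z of canister4 in the frame of tank between -0.005 and 0.02 m and x of canister5 in the frame of tank between -0.092 and 0.092 m and y of canister5 in the frame of tank between -0.107 and 0.107 m and z of canister5 in the frame of tank between -0.005 and 0.02 m), for 0.3 s.
2. the lid is closed over them (all of step 1 and value of joint lid below 0.05 rad), for 0.2 s.
3. the start button is pressed down with the lid closed (value of joint start above 0.0045 m and value of joint lid below 0.05 rad), for 0.05 s.
At the end, for the whole second after the job is handed in: Every canister present stands upright (within 0.2 rad) on the floor of the tank, the lid is closed (under 0.05 rad), the start button has been pressed and is out again, and the bottle, cup and paper box stand within 50 mm of where they were (all of step 2 and value of joint start below 0.0015 m and angle between each of bottle, beaker, tissue_box's own z axis and vertical below 0.2 rad and distance of each of bottle, beaker, tissue_box from where it was at the start of the episode below 0.05 m); the robot touches nothing.
It fails at once if the lid is slammed (over 2.5 rad/s while closing) (velocity of joint lid below -2.5 rad/s).
It fails at once if a bystander is knocked over (angle between any of bottle, beaker, tissue_box's own z axis and vertical above 0.6 rad).
Of canister1, canister2, canister3, canister4, canister5 only 3 to 5 are there at a start; the rules pass over those that are not, and their reading is None.
At some moment in a run one of canister1, canister2, canister3, canister4, canister5 may be knocked a few centimetres aside while the robot is not near it.
Once in a run the grip may slacken for a moment while it holds something.
It also fails if it takes over 210 s, if anything falls off the work surface, if the arm or the gripper's body presses on something with over 40 N, if the wrist force passes 120 N, or if a joint passes its speed limit or range.

### The arm

A 6-joint arm with a two-finger parallel gripper is mounted at the origin on the work surface. World frame = base frame: x ahead of the robot, y to its left, z up, the work surface at z = 0. Lengths are in m, angles in rad, forces in N, time in s.
With the tool pointing down it reaches from about 0.275 to 0.775 m from the base axis. Payload 14.6 kg.
Tool frame: the origin (TCP) lies midway between the tips of the shut fingers; the grasp point (between the pads) lies 19 mm behind it; z points along the fingers, y is the line along which they close (so a half turn about z gives the same grasp; the last joint's range is limited). The gripper opens to 85 mm and grips with 20 to 120 N. Pads are 22 mm wide; open, the fingers measure 114 mm over their backs; the gripper's body (76 mm by 85 mm) begins 54 mm behind the grasp point. The pads swing forward as they close: fully open they stand 13 mm farther back than shut.
Start: joints at [-0.155, 0.263, -0.048, 1.259, 0, 1.415], TCP at [0.525, -0, 0.191] pointing down, gripper open.
Joint ranges: [-2.65, 2.65], [-0.89, 1.7], [-1.18, 1.37], [-2.13, 2.11], [-1.35, 1.29], [-3.14, 3.14]. Speed limits (rad/s): [1.89, 1.89, 2.57, 2.79, 3.14, 3.14].

### API

Orientations are given as a unit quaternion [x, y, z, w].
In Python, from cell import r gives the robot as it stands. The module is installed in compiled form; this text tells all that it offers.
- The arm moves only by the shell command python3 -m handwheel 'ROWS'. ROWS is text: rows parted by semicolons, each of 5 numbers parted by spaces: the shift along the tool's x, y, z in mm, then the turn about the tool's z in rad, then the opening, from -1 (shut) to 1 (fully open), so that 0 is half open. In form: dx dy dz turn gripper; .... A call has 1 to 20 rows; each row shifts and turns the commanded pose from where the row before left it, along the tool's axes as they then stand; what a row does not reach is not made up. A row lasts 1/8 s, in which the tool goes at most 62.5 mm and 10.7 degrees, less where a joint would pass 70% of its speed; a pose out of reach is approached as far as the arm can. A call with a gripper value outside its range is refused whole. The fingers move at their own pace and stop on an object; the grip force is fixed at half the most. Time passes only in rows, so rows that do not move let the fingers close. It gives the time, the measured TCP pose, the force, the opening and the grip force at its end, in the units of the state.
- r.read_state(): the state, without advancing time (a new reading comes with each control period).
- r.read_camera(name): name is "scene" or "side" or "wrist"; returns a dict with "color" (480x640x3 uint8, red, green, blue), "intrinsics" (3x3 intrinsics, pixels), "R" (3x3) and "t" (3): a world point X has camera coordinates R X + t. Camera axes: x right, y down, z forward; pixel columns grow to the right and rows downward; lengths in m; the calibration is good to about 2 mm. A picture is of the moment at which its call begins. There is no depth.
- r.sign_off(): hands the job in; it is judged then, once.
The state is a dict: "time": time; "joint_positions": joint angles; "dq": joint speeds; "joint_torque": joint torques, N m; "tcp_pos": TCP position; "tool_rot": TCP orientation; "wrist_force": force on the tool from outside, world axes, zero at the start; "ft_torque": the same for the moment, N m; "opening": finger opening in m; "finger_force": force on a finger pad.
Only numpy, scipy, OpenCV 4.12 (cv2) and the standard library are available. Lean on these libraries where they do the work, as an engineer would, in place of code of your own. Each camera call takes 0.05 s, during which the arm holds its last target. There are 200 camera calls.

## Working session

There is one attempt and no reset: what is moved stays moved. The work goes in short steps, Python scripts to look and compute and a shell command to move; the robot and the scene stay as the last step left them, time stands still between calls to the robot, and variables do not carry over. Pictures are saved under pics/ and viewed, at most 14 in all, crops included, and the job is handed in when it is done.

```bash
mkdir -p pics; cat > h.py <<'E'
import numpy as np, cv2
from cell import r
from scipy.spatial.transform import Rotation as Ro
def snap(n,f,crop=None,sc=1):
    c=r.read_camera(n); im=c["color"][:,:,::-1].copy()
    np.savez("pics/"+f+".npz",K=c["intrinsics"],R=c["R"],t=c["t"])
    cv2.imwrite("pics/"+f+"_raw.png",im)
    show(f,crop,sc)
def show(f,crop=None,sc=1,out=None):
    im=cv2.imread("pics/"+f+"_raw.png")
    if crop: x0,y0,x1,y1=crop; im=im[y0:y1,x0:x1]
    cv2.imwrite("pics/"+(out or f)+".png",cv2.resize(im,None,fx=sc,fy=sc,interpolation=cv2.INTER_CUBIC))
def pz(f,u,v,z):
    d=np.load("pics/"+f+".npz"); o=-d["R"].T@d["t"]; w=d["R"].T@np.linalg.inv(d["K"])@[u,v,1]
    return o+w*(z-o[2])/w[2]
def px(f,p):
    d=np.load("pics/"+f+".npz"); q=d["K"]@(d["R"]@np.array(p)+d["t"]); return q[:2]/q[2]
E
python3 - <<'E'
from h import *
for n in("scene","side","wrist"):
    snap(n,n+"0"); d=np.load(f"pics/{n}0.npz"); print(n,-d["R"].T@d["t"],d["R"][2],d["K"][0,0])
s=r.read_state(); print(s["tcp_pos"],Ro.from_quat(s["tool_rot"]).as_matrix(),s["opening"])
E
```

```text
scene [1.06305611 0.28407076 0.91790499] [-0.47471369 -0.34249013 -0.81076965] 468.41355158744767
side [ 0.18275731 -1.01058458  0.7626271 ] [ 0.33423692  0.77636248 -0.53436596] 569.3310476775346
wrist [0.52521608 0.07656461 0.37293579] [-3.27453482e-04 -2.99553159e-01 -9.54079555e-01] 416.51936531071703
[5.24749321e-01 2.70602816e-05 1.91137435e-01] [[ 4.45043908e-05  9.99999673e-01 -8.07534979e-04]
 [ 9.99999991e-01 -4.44051237e-05  1.22943541e-04]
 [ 1.22907642e-04 -8.07540444e-04 -9.99999666e-01]] 0.08545015822804385
```

View pics/scene0.png

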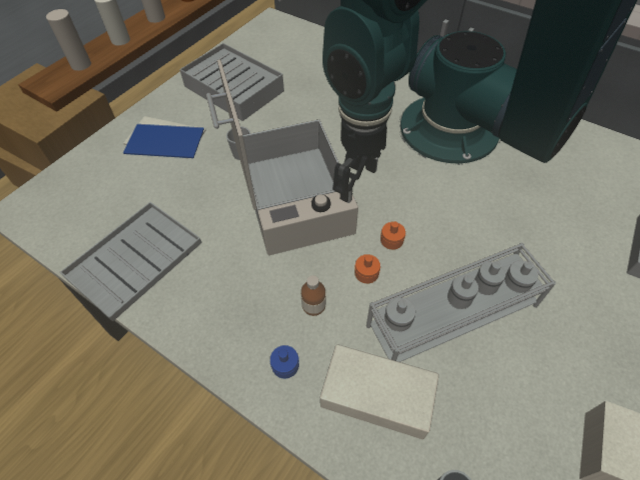

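View pics/side0.png

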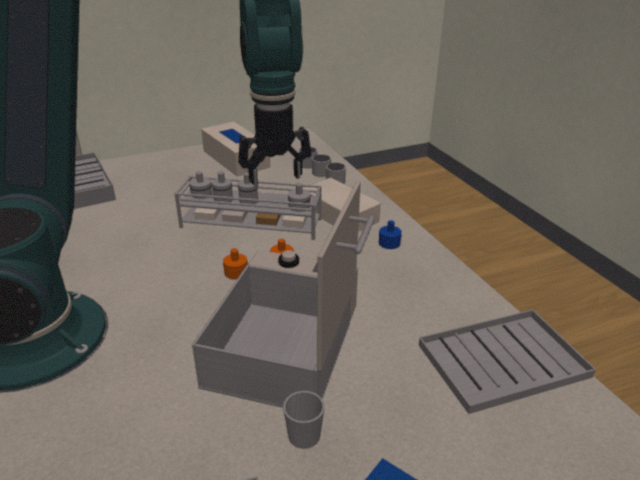

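Four grey canisters stand on the rack: scene (400,312), (464,287), (491,272) and (523,272). The orange ones at (393,236) and (367,268) and the blue one at (284,360) are decoys on the bench. I'll enlarge the rack and tank for pixel reading.

```bash
python3 - <<'E'
from h import *
show("scene0",(360,235,560,365),4,"c_rack"); show("scene0",(200,50,370,260),2.8,"c_tank")
E
```

```text
(no output)
```

View pics/c_rack.png

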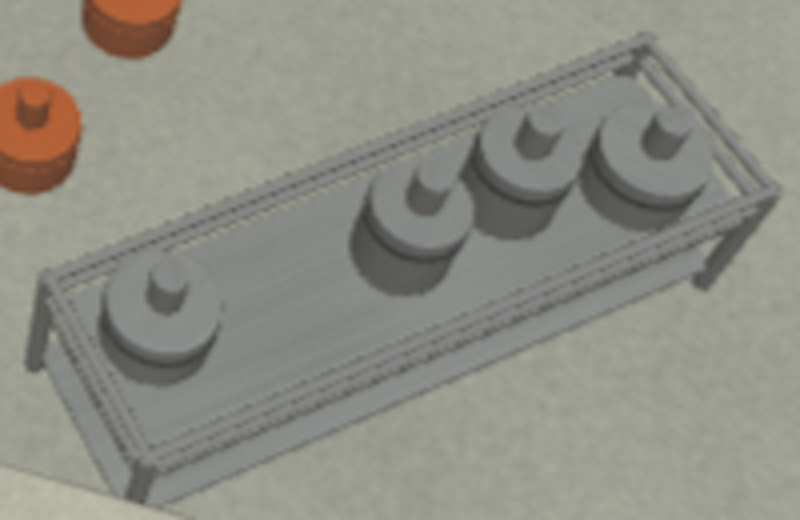

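View pics/c_tank.png

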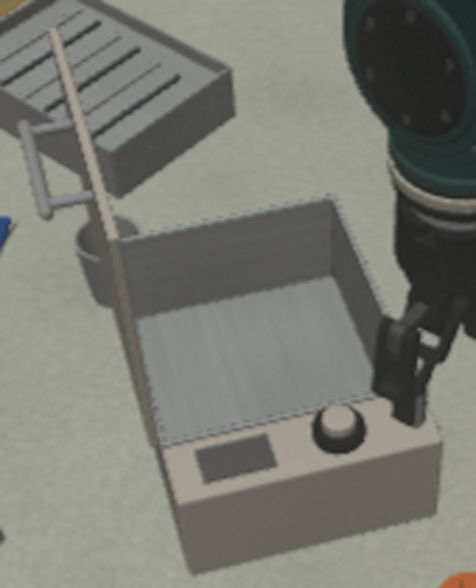

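```bash
python3 - <<'E'
from h import *
f="scene0"
c=lambda u,v:(360+u/4,235+v/4)
k=lambda u,v:(200+u/2.8,50+v/2.8)
P={}
for n,p in dict(fl=(50,275),fr=(648,40),br=(775,190),bl=(145,462)).items(): P[n]=pz(f,*c(*p),.102); print(n,P[n].round(4))
print("ctr",sum(P.values())/4, np.linalg.norm(P['fl']-P['fr']),np.linalg.norm(P['fl']-P['bl']),np.degrees(np.arctan2(*(P['fl']-P['fr'])[[0,1]])))
for n,kp,bp in (("A",(168,268),(162,308)),("B",(438,167),(423,213)),("C",(542,122),(530,153)),("D",(672,122),(655,153))):
  print(n,[ (pz(f,*c(*kp),.07+h).round(4)[:2],pz(f,*c(*bp),.07+h-.026).round(4)[:2]) for h in(.064,.078)])
for n,p,z in (("colF",(440,432),.105),("colB",(185,497),.105),("hinge+y",(163,443),.105),("F-y",(338,197),.105),("start",(338,418),.127),("h-y",(118,238),.105),("handle",(35,168),.29)):
  print(n,pz(f,*k(*p),z).round(4))
E
```

```text
fl [0.6603 0.1239 0.102 ]
fr [0.3671 0.3137 0.102 ]
br [0.4196 0.3974 0.102 ]
bl [0.7181 0.2077 0.102 ]
ctr [0.5412783  0.26067707 0.102     ] 0.34924625192713854 0.1017785001124715 122.91540807940768
A [(array([0.6423, 0.1739]), array([0.6487, 0.178 ])), (array([0.6498, 0.1758]), array([0.6559, 0.1798]))]
B [(array([0.5219, 0.2555]), array([0.5323, 0.2591])), (array([0.5316, 0.256 ]), array([0.5415, 0.2595]))]
C [(array([0.47 , 0.287]), array([0.4709, 0.2891])), (array([0.4806, 0.287 ]), array([0.4812, 0.2891]))]
D [(array([0.4349, 0.3394]), array([0.4365, 0.3405])), (array([0.4461, 0.3384]), array([0.4473, 0.3396]))]
colF [ 0.4662 -0.03    0.105 ]
colB [ 0.6311 -0.1602  0.105 ]
hinge+y [ 0.5984 -0.2081  0.105 ]
F-y [ 0.2779 -0.2562  0.105 ]
start [ 0.5146 -0.0957  0.127 ]
h-y [ 0.4335 -0.3918  0.105 ]
handle [ 0.5525 -0.3374  0.29  ]
```

View pics/wrist0.png

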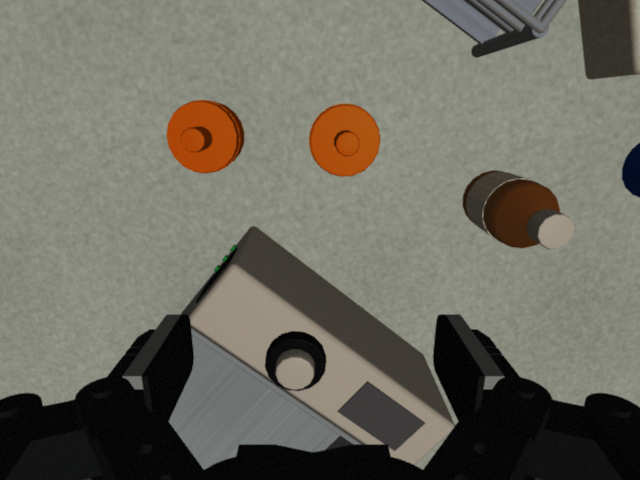

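```bash
python3 - <<'E'
from h import *
show("side0",(170,160,330,240),5,"c_side")
f="wrist0"
for n,p,z in (("colF",(252,228),.105),("colB+y",(455,420),.105),("cF2",(190,325),.105),("start",(294,368),.127)): print(n,pz(f,*p,z).round(4))
E
```

```text
colF [0.4844 0.0008 0.105 ]
colB+y [ 0.636  -0.1548  0.105 ]
cF2 [ 0.4366 -0.0718  0.105 ]
start [ 0.5122 -0.0926  0.127 ]
```

View pics/c_side.png

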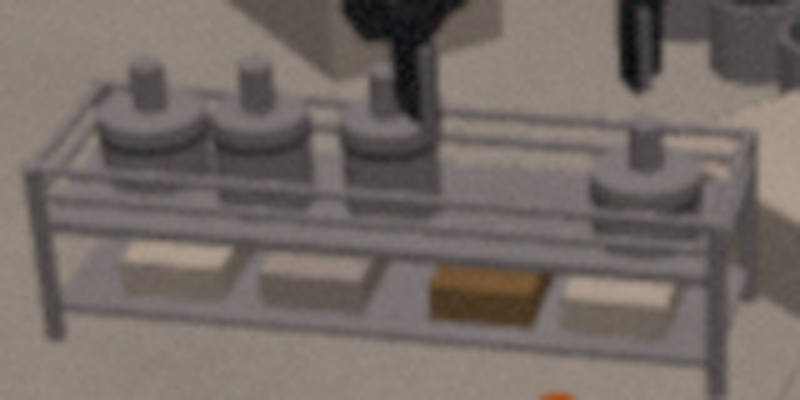

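```bash
python3 - <<'E'
from h import *
f="wrist0"
for n,p,z in (("colF",(240,262),.105),("colFbottom",(252,228),.0),("colBbottom",(422,353),0),("cF2",(190,325),.105)): print(n,pz(f,*p,z).round(4))
def tri(a,b):
    A=[];B=[]
    for f,u,v in((("scene0",)+a),(("side0",)+b)):
        d=np.load(f"pics/{f}.npz");P=d["K"]@np.c_[d["R"],d["t"]]
        for r_ in (u*P[2]-P[0],v*P[2]-P[1]): A.append(r_[:3]);B.append(-r_[3])
    s=np.linalg.lstsq(np.array(A),np.array(B),rcond=None); return s[0].round(4)
for n,a,b in (("A",(168,268),(647,122)),("B",(438,167),(383,69)),("C",(542,122),(255,65)),("D",(672,122),(147,62))):
  print(n,tri((360+a[0]/4,235+a[1]/4),(170+b[0]/5,160+b[1]/5)))
# tank rim in side view
yaw=np.radians(-40);c=np.array([.433,-.233])
X=np.array([np.cos(yaw),np.sin(yaw)]);Y=np.array([-X[1],X[0]])
im=cv2.imread("pics/side0_raw.png");i2=cv2.imread("pics/scene0_raw.png");i3=cv2.imread("pics/wrist0_raw.png")
def pt(x,y,z): return [*(c+x*X+y*Y),z]
for I,f in((im,"side0"),(i2,"scene0"),(i3,"wrist0")):
  for z in(0,.105):
    q=np.array([px(f,pt(x,y,z)) for x,y in((-.11,-.125),(.11,-.125),(.11,.185),(-.11,.185))]).round().astype(int)
    cv2.polylines(I,[q],True,(0,0,255) if z else (0,255,0),1)
cv2.imwrite("pics/ov.png",np.hstack([cv2.resize(im[220:430,180:400],None,fx=1.8,fy=1.8),cv2.resize(i2[60:270,200:420],None,fx=1.8,fy=1.8)]))
cv2.imwrite("pics/ovw.png",i3)
E
```

```text
colF [ 0.4751 -0.0234  0.105 ]
colFbottom [ 0.4684 -0.0289  0.    ]
colBbottom [ 0.637  -0.1621  0.    ]
cF2 [ 0.4366 -0.0718  0.105 ]
A [0.6447 0.1724 0.1327]
B [0.5348 0.2545 0.1467]
C [0.479  0.2866 0.1443]
D [0.4347 0.339  0.1317]
```

View pics/ov.png

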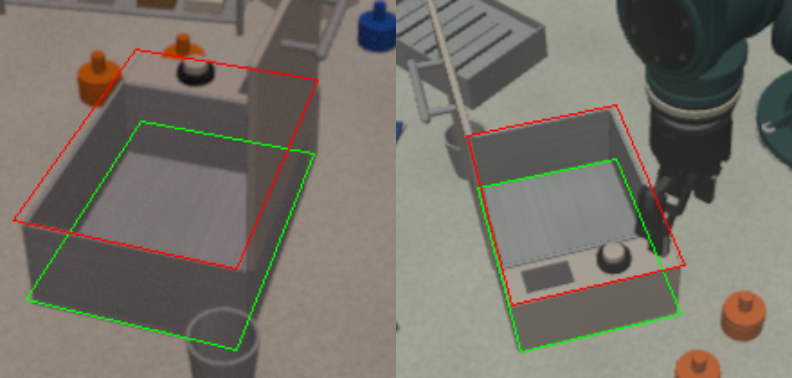

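The red outline fits the tank to within a few mm. I take A and D as squat and B and C as tall, since the knob-top heights of about 0.133 and 0.146 fit 0.134 and 0.148. Next I turn the tool so it closes across the rack.

```bash
cat >> h.py <<'E'
def go(x,y,z,yaw=None):
    s=r.read_state(); p=s["tcp_pos"]; M=Ro.from_quat(s["tool_rot"]).as_matrix()
    cy=np.degrees(np.arctan2(M[1,0],M[0,0]))
    if yaw is not None:
        print("turn",round(-np.radians(yaw-cy),3))
        M=np.array([[np.cos(a:=np.radians(yaw)),np.sin(a),0],[np.sin(a),-np.cos(a),0],[0,0,-1]])
    print("at",p.round(4),"yaw",cy.round(1),"t",round(s["time"],2),"F",np.round(s["wrist_force"],1),"op",round(s["opening"],4),"-> mm after turn",((np.array([x,y,z])-p)@M*1000).round(1))
TC=np.array([.436,-.2345]); _a=np.radians(-39)
def tank(x,y): return TC+x*np.array([np.cos(_a),np.sin(_a)])+y*np.array([-np.sin(_a),np.cos(_a)])
E
python3 -m handwheel '0 0 -10 -0.166 1;0 0 -10 -0.166 1;0 0 -10 -0.166 1;0 0 -10 -0.166 1;0 0 -10 -0.166 1;0 0 -10 -0.166 1;0 0 0 0 1'
python3 -c "
from h import *
go(.645,.173,.2,147)"
```

```text
time: 1.02
tcp_pos: [0.5252, -0.0, 0.2517]
tool_rot: [0.284, 0.959, 0.0, 0.0]
wrist_force: [0.6, 1.0, -0.3]
opening: 0.0852
finger_force: 0.0
turn 0.0
at [ 0.5252 -0.      0.2517] yaw 147.0 t 1.02 F [ 0.6  1.  -0.3] op 0.0852 -> mm after turn [ -6.2 210.3  51.7]
```

```bash
python3 -m handwheel '-1 42 8 0 1;-1 42 8 0 1;-1 42 8 0 1;-1 42 8 0 1;-2 42 8 0 1;0 0 0 0 1;0 0 0 0 1'
python3 -c "
from h import *
go(.645,.173,.11,147)
snap('wrist','w1'); 
for p in ((.645,.173,.134),(.534,.2545,.148),(.479,.287,.148),(.4345,.339,.134)): print(px('w1',p).round())"
```

```text
time: 1.9
tcp_pos: [0.6439, 0.1727, 0.211]
tool_rot: [0.285, 0.959, -0.0, -0.0]
wrist_force: [0.1, -0.3, 0.7]
opening: 0.0853
finger_force: 0.0
turn -0.001
at [0.6439 0.1727 0.211 ] yaw 146.9 t 1.9 F [ 0.1 -0.3  0.7] op 0.0853 -> mm after turn [ -0.8   0.9 101. ]
[314. 234.]
[329. -13.]
[ 325. -167.]
[ 368. -327.]
```

View pics/w1.png

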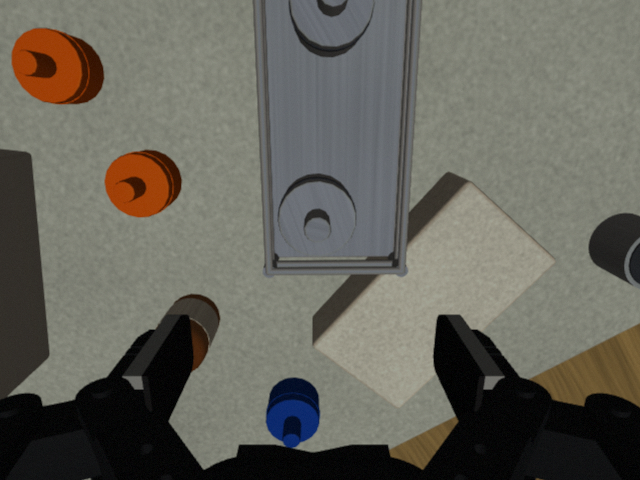

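Knob A is at (317,228) and the tool hangs about 4 mm past it. I'll grasp it and set up an automatic knob finder for the later hovers.

```bash
cat >> h.py <<'E'
def knob(f,p,rng=45):
    u,v=px(f,p); d=np.load(f"pics/{f}.npz"); R_=d["K"][0,0]*.009/(d["R"]@np.array(p)+d["t"])[2]
    g=cv2.imread(f"pics/{f}_raw.png",0); x0=max(int(u-rng),0);y0=max(int(v-rng),0); w=g[y0:int(v+rng),x0:int(u+rng)]
    w=cv2.resize(w,None,fx=4,fy=4,interpolation=cv2.INTER_CUBIC)
    c=cv2.HoughCircles(cv2.GaussianBlur(w,(0,0),3),cv2.HOUGH_GRADIENT,1,20,param1=40,param2=10,minRadius=int(R_*4*.85),maxRadius=int(R_*4*1.15))
    if c is None: print("none");return
    for a in c[0][:4]:
        q=(x0+a[0]/4,y0+a[1]/4); print("pred",(round(u),round(v)),"px",np.round(q,1),"r",a[2]/4,round(R_,1),pz(f,*q,p[2]).round(4)[:2])
E
python3 -c "
from h import *
print(pz('w1',317,228,.134)); knob('w1',(.645,.173,.134)); print(pz('w1',333,3,.148))
go(.6425,.178,.11)"
```

```text
[0.64289269 0.17665981 0.134     ]
pred (314, 234) px [317.1 221.6] r 12.7 13.9 [0.6394 0.179 ]
pred (314, 234) px [317.6 230.1] r 12.6 13.9 [0.6443 0.1762]
pred (314, 234) px [334.6 201.9] r 13.875 13.9 [0.6345 0.1953]
pred (314, 234) px [294.4 205.6] r 14.5 13.9 [0.6227 0.1726]
[0.54144179 0.25208978 0.148     ]
at [0.6439 0.1724 0.2115] yaw 146.9 t 1.95 F [-0.   0.1 -0.2] op 0.0856 -> mm after turn [  4.2   4.  101.5]
```

```bash
python3 -m handwheel '2.5 3 30 0 1;0 0 30 0 1;0 0 30 0 1;0 0 10 0 1;0 0 1 0 1;0 0 0 0 -1;0 0 0 0 -1;0 0 0 0 -1;0 0 0 0 -1;0 0 0 0 -1'; python3 -m handwheel '0 0 -15 0 -1;0 0 -30 0 -1;0 0 -30 0 -1;0 0 -30 0 -1;0 0 0 0 -1'; python3 -c "
from h import *
go(*tank(.045,-.06),.22,141)"
```

```text
time: 3.2
tcp_pos: [0.6437, 0.1769, 0.1105]
tool_rot: [0.283, 0.959, -0.0, -0.0]
wrist_force: [-0.0, 0.5, 0.3]
opening: -0.0002
finger_force: 0.0
time: 3.82
tcp_pos: [0.6448, 0.177, 0.2187]
tool_rot: [0.283, 0.959, 0.001, 0.002]
wrist_force: [0.6, 0.5, -0.2]
opening: -0.0
finger_force: 0.0
turn 0.106
at [0.6448 0.177  0.2187] yaw 147.1 t 3.83 F [ 0.6  0.5 -0.2] op -0.0 -> mm after turn [-141.7 -511.2   -1.3]
```

```bash
python3 -m handwheel '0 0 0 0 1;0 0 0 0 1;0 0 0 0 1;0 0 0 0 1'; python3 -c "
from h import *
snap('wrist','w2'); print(px('w2',(.6435,.1765,.134)))
snap('scene','s2')
a=cv2.imread('pics/w2.png')[0:360,150:510];b=cv2.imread('pics/s2_raw.png')[235:365,360:560]
cv2.imwrite('pics/v2.png',np.hstack([a,cv2.resize(b,(420,360))]))"
```

```text
time: 4.32
tcp_pos: [0.6436, 0.1768, 0.2152]
tool_rot: [0.283, 0.959, -0.0, -0.0]
wrist_force: [0.9, -0.0, -0.5]
opening: 0.0723
finger_force: 0.0
[312.12757024 230.73826311]
```

View pics/v2.png

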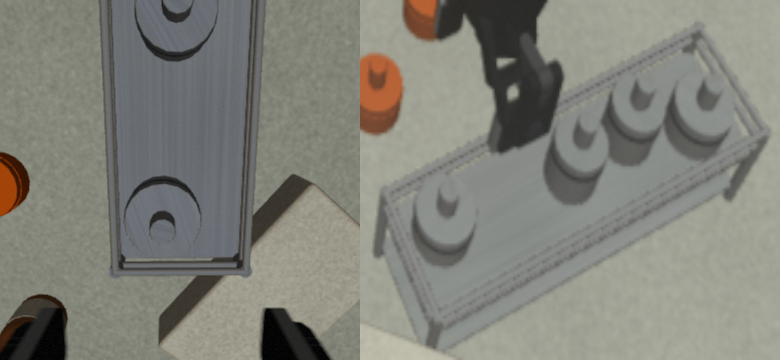

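```bash
python3 -c "
from h import *
for f in('s2','w2'):
  d=np.load(f'pics/{f}.npz')
  print([px(f,(.6436,.1768,z)).round(1) for z in(.108,.134,.215,.234)])
print(-d['R'].T@d['t'],d['R'])
print(r.read_state()['tcp_pos'])
show('s2',(360,235,560,365),4,'s2c')
"
```

```text
[array([401.2, 309.7]), array([403.1, 303.3]), array([409.4, 281.3]), array([411. , 275.7])]
[array([312.6, 220.5]), array([312.6, 230.6]), array([312.4, 278.4]), array([312.3, 295.6])]
[0.57979186 0.21848577 0.39708458] [[ 5.43579554e-01  8.39357598e-01 -3.02348996e-04]
 [ 8.00842822e-01 -5.18528923e-01  2.99630655e-01]
 [ 2.51340490e-01 -1.63115232e-01 -9.54055228e-01]]
[0.64365648 0.17686371 0.21535603]
```

View pics/s2c.png

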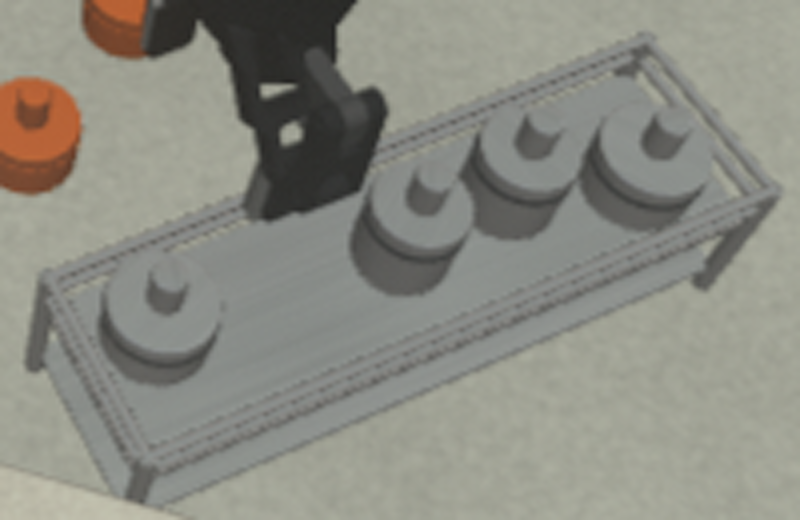

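```bash
python3 -m handwheel '0 0 0 0 -1;0 0 0 0 -1;0 0 0 0 -1;0 0 0 0 -1;0 0 0 0 -1;0 0 0 0 -1'; python3 -c "
from h import *
p=r.read_state()['tcp_pos'];L=[]
for n,h in(('scene',35),('side',40),('wrist',110)):
  snap(n,n+'3'); im=cv2.imread(f'pics/{n}3_raw.png'); u,v=px(n+'3',p).round().astype(int); print(n,u,v)
  im[v,u]=(0,0,255); u2,v2=px(n+'3',p+[0,0,.019]).round().astype(int); im[v2,u2]=(0,255,0)
  L.append(cv2.resize(im[v-h:v+h,u-h:u+h],(400,400) if n!='wrist' else (400,400),interpolation=cv2.INTER_NEAREST))
z=np.zeros_like(L[0]);print(p)
cv2.imwrite('pics/v3.png',cv2.resize(np.hstack(L),(800,267),interpolation=cv2.INTER_AREA))"
```

```text
time: 5.18
tcp_pos: [0.6437, 0.1769, 0.2155]
tool_rot: [0.283, 0.959, -0.0, 0.0]
wrist_force: [1.1, -0.0, 0.2]
opening: 0.0003
finger_force: 0.0
scene 409 281
side 297 152
wrist 313 279
[0.64374677 0.17686415 0.21547177]
```

View pics/v3.png

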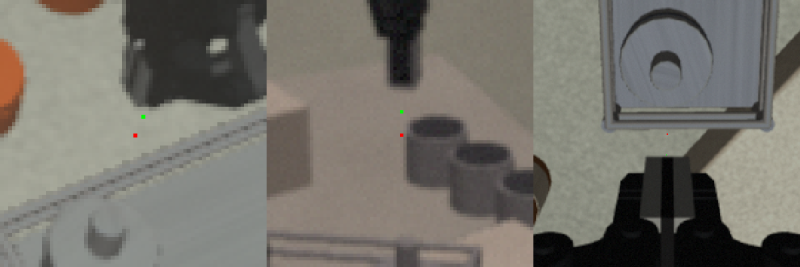

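```bash
python3 -c "
from h import *
p=r.read_state()['tcp_pos']
for dz in(.034,.036,.038,.04,.042): print(dz,px('side3',p+[0,0,dz]).round(2),px('scene3',p+[0,0,dz]).round(2),px('wrist3',p+[0,0,dz]).round(1))
g=cv2.imread('pics/side3_raw.png',0); print(g[125:148,292:304:2].T)
g=cv2.imread('pics/wrist3_raw.png',0); print(g[285:312,[300,306,310,314,318,324]].T)
"
```

```text
0.034 [296.78 139.04] [412.37 270.94] [312.4 312. ]
0.036 [296.77 138.24] [412.56 270.31] [312.4 314.4]
0.038 [296.76 137.44] [412.74 269.68] [312.4 316.9]
0.04 [296.74 136.65] [412.92 269.04] [312.4 319.4]
0.042 [296.73 135.85] [413.1 268.4] [312.4 322. ]
[[110 108 108 108 109 110 117 115 117 119 117 119 123 130 130 129 130 130
  131 133 131 129 131]
 [ 38  38  35  37  36  37  39  39  38  45  44  57  77 109 128 128 130 130
  132 131 132 130 132]
 [ 18  20  33  23  21  23  23  25  31  30  23  38  61 100 122 128 129 130
  131 130 130 132 129]
 [ 19  15  26  26  17  24  27  21  28  11  22  33  56  92 119 129 130 129
  129 129 130 133 132]
 [ 49  55  52  49  53  49  51  51  50  52  49  51  71  92 116 130 129 131
  130 131 131 131 121]
 [ 75  71  74  80  75  81  78  78  72  72  80  94 107 121 132 134 132 131
  129 130 131 128 106]]
[[140 137 133 132 134 140 142 142 142 140 139 136 106  57  42  38  40  39
   40  39  41  38  38  40  39  39  38]
 [140 140 142 144 141 140 140 142 140 141 138 138 111  62  40  40  38  41
   40  44  41  40  42  40  43  42  42]
 [140 141 139 139 142 144 147 143 140 139 142 139 101  31   6   2   4   6
    3   0   9   5   1   4   6   5   7]
 [138 139 140 139 139 140 140 140 141 145 141 140 104  38   4   5   4   6
    2   6   6   2   3   7   5   3   3]
 [135 136 136 132 134 133 135 136 141 140 139 138 108  55  31  32  32  33
   33  34  33  32  36  30  31  31  30]
 [137 139 140 139 140 141 137 136 141 142 141 142 113  61  41  39  39  38
   41  41  41  40  41  42  39  42  42]]
```

Side and wrist views agree that the real fingertips sit about 40 mm above the reported TCP, with no lateral error. That explains why the fingers closed above the knob. From here I use tip z = TCP z + 0.040.

```bash
python3 -m handwheel '0 0 0 0 1;0 0 0 0 1;0 0 0 0 1;0 0 0 0 1;0 0 30 0 1;0 0 30 0 1;0 0 30 0 1;0 0 30 0 1;0 0 15 0 1;0 0 7 0 1;0 0 0 0 1;0 0 0 0 -1;0 0 0 0 -1;0 0 0 0 -1;0 0 0 0 -1;0 0 0 0 -1'
```

```text
time: 7.32
tcp_pos: [0.6438, 0.1768, 0.0737]
tool_rot: [0.283, 0.959, 0.0, 0.0]
wrist_force: [-1.2, -1.6, 3.2]
opening: 0.0157
finger_force: 58.5
```

```bash
python3 -m handwheel '0 0 -10 0 -1;0 0 -30 0 -1;0 0 -30 0 -1;0 0 -30 0 -1;0 0 -20 0 -1;0 0 0 0 -1'; python3 -c "
from h import *
go(*tank(.045,-.06),.19,141)"
```

```text
time: 8.07
tcp_pos: [0.6444, 0.177, 0.195]
tool_rot: [0.283, 0.959, 0.001, 0.001]
wrist_force: [0.8, 0.4, -2.4]
opening: 0.0156
finger_force: 58.9
turn 0.106
at [0.6444 0.177  0.195 ] yaw 147.1 t 8.07 F [ 0.8  0.4 -2.4] op 0.0156 -> mm after turn [-142. -511.    5.]
```

```bash
python3 -m handwheel '0 -20 0 0.106 -1;0 -40 0 0 -1;0 -50 0 0 -1;0 -50 0 0 -1;0 -50 0 0 -1;0 -50 0 0 -1;0 -50 0 0 -1;0 -50 0 0 -1;0 -50 0 0 -1;0 -50 0 0 -1;0 -40 0 0 -1;-30 -11 0 0 -1;-40 0 0 0 -1;-40 0 0 0 -1;-30 0 0 0 -1;0 0 0 0 -1;0 0 0 0 -1'; python3 -c "
from h import *
go(*tank(.045,-.06),.011,141)"
```

```text
time: 10.2
tcp_pos: [0.4319, -0.3089, 0.1928]
tool_rot: [0.334, 0.943, 0.0, -0.001]
wrist_force: [-0.4, 0.8, -2.1]
opening: 0.0157
finger_force: 59.8
turn -0.0
at [ 0.4319 -0.3089  0.1928] yaw 141.0 t 10.2 F [-0.4  0.8 -2.1] op 0.0157 -> mm after turn [ -1.3   0.4 181.8]
```

```bash
python3 -m handwheel '0 0 40 0 -1;0 0 40 0 -1;0 0 40 0 -1;0 0 40 0 -1;0 0 12 0 -1;0 0 6 0 -1;0 0 0 0 -1'; python3 -m handwheel '0 0 4 0 -1;0 0 2 0 -1;0 0 0 0 -1'
```

```text
time: 11.08
tcp_pos: [0.4329, -0.3099, 0.0164]
tool_rot: [0.334, 0.943, -0.0, 0.001]
wrist_force: [0.6, 0.8, -2.2]
opening: 0.0154
finger_force: 59.7
time: 11.45
tcp_pos: [0.4326, -0.3096, 0.0096]
tool_rot: [0.334, 0.943, -0.0, 0.0]
wrist_force: [-0.5, -0.6, -2.3]
opening: 0.0158
finger_force: 59.7
```

```bash
python3 -m handwheel '0 0 1.5 0 -1;0 0 0 0 -1;0 0 0 0 -0.2;0 0 0 0 -0.2;0 0 0 0 -0.2;0 0 0 0 -0.2;0 0 -5 0 -0.2;0 0 -30 0 -0.2;0 0 -40 0 -0.2;0 0 -40 0 -0.2;0 0 -40 0 -0.2;0 0 -25 0 -0.2'; python3 -c "
from h import *
go(.54,.252,.19,141)
snap('scene','s4')"
```

```text
time: 12.95
tcp_pos: [0.4329, -0.3098, 0.1903]
tool_rot: [0.334, 0.943, -0.0, 0.001]
wrist_force: [1.0, -0.7, -1.2]
opening: 0.0342
finger_force: 0.0
turn -0.0
at [ 0.4329 -0.3098  0.1903] yaw 141.0 t 12.95 F [ 1.  -0.7 -1.2] op 0.0342 -> mm after turn [2.703e+02 5.040e+02 3.000e-01]
```

```bash
python3 -m handwheel '27 50 0 0 0;27 50 0 0 0;27 50 0 0 0;27 50 0 0 0;27 50 0 0 0;27 50 0 0 0;27 50 0 0 0;27 50 0 0 0;27 50 0 0 0;27 50 0 0 1;0 4 0 -0.105 1;0 0 0 0 1;0 0 0 0 1'; python3 -c "
from h import *
go(.5366,.253,.085,147)
snap('wrist','w4'); knob('w4',(.537,.253,.148),40); knob('w4',(.4785,.2875,.148),40)
snap('scene','s5')
im=cv2.imread('pics/w4_raw.png')[0:400,150:500]; im2=cv2.imread('pics/s5_raw.png')[60:260,200:425]
cv2.imwrite('pics/v4.png',np.hstack([im,cv2.resize(im2,(450,400))]))"
```

```text
time: 14.62
tcp_pos: [0.5399, 0.2514, 0.1881]
tool_rot: [0.285, 0.958, -0.0, -0.0]
wrist_force: [0.8, 0.5, -0.2]
opening: 0.0851
finger_force: 0.0
turn -0.003
at [0.5399 0.2514 0.1881] yaw 146.9 t 14.62 F [ 0.8  0.5 -0.2] op 0.0851 -> mm after turn [  3.6  -0.5 103.1]
pred (312, 245) px [315.9 239.6] r 14.425 16.0 [0.5354 0.2566]
pred (312, 245) px [316.1 229.1] r 14.625 16.0 [0.5303 0.26  ]
none
```

View pics/v4.png

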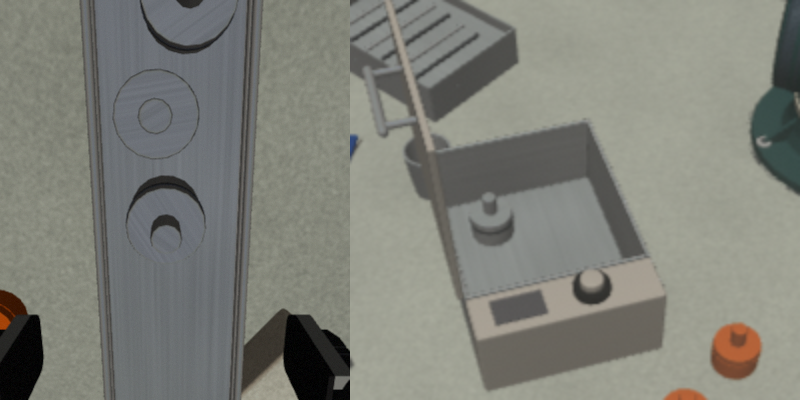

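The first canister stands upright in the tank at about the planned spot. In the wrist view knob B is at (316,238) and C at (305,116). Grasping B.

```bash
python3 -m handwheel '7 2 20 0 1;0 0 30 0 1;0 0 30 0 1;0 0 15 0 1;0 0 5 0 1;0 0 0 0 1;0 0 0 0 -1;0 0 0 0 -1;0 0 0 0 -1;0 0 0 0 -1;0 0 0 0 -1;0 0 -5 0 -1;0 0 -30 0 -1;0 0 -30 0 -1;0 0 -30 0 -1;0 0 -20 0 -1;0 0 0 0 -1'; python3 -c "
from h import *
print(pz('w4',305,116,.148),pz('w4',338,0,.134))
go(*tank(.045,.055),.20,141)"
```

```text
time: 16.85
tcp_pos: [0.5359, 0.2577, 0.2041]
tool_rot: [0.284, 0.959, 0.001, 0.001]
wrist_force: [-0.3, -0.8, -2.3]
opening: 0.016
finger_force: 58.8
[0.47683231 0.28801143 0.148     ] [0.43930967 0.33240811 0.134     ]
turn 0.105
at [0.5359 0.2577 0.2041] yaw 147.0 t 16.85 F [-0.3 -0.8 -2.3] op 0.016 -> mm after turn [-277.1 -390.4    4.1]
```

```bash
python3 -m handwheel '0 0 0 0.105 -1;-14 -20 0 0 -1;-28 -39 0 0 -1;-28 -39 0 0 -1;-28 -39 0 0 -1;-28 -39 0 0 -1;-28 -39 0 0 -1;-28 -39 0 0 -1;-28 -39 0 0 -1;-28 -39 0 0 -1;-28 -39 0 0 -1;-11 -19 0 0 -1;0 0 0 0 -1;0 0 0 0 -1'; python3 -c "
from h import *
go(*tank(.045,.055),.024,141)"
```

```text
time: 18.6
tcp_pos: [0.5048, -0.2192, 0.2024]
tool_rot: [0.334, 0.943, 0.0, -0.001]
wrist_force: [-0.1, -1.1, -1.6]
opening: 0.0156
finger_force: 58.9
turn 0.0
at [ 0.5048 -0.2192  0.2024] yaw 141.0 t 18.6 F [-0.1 -1.1 -1.6] op 0.0156 -> mm after turn [ -1.2  -0.2 178.4]
```

```bash
python3 -m handwheel '0 0 40 0 -1;0 0 40 0 -1;0 0 40 0 -1;0 0 40 0 -1;0 0 12 0 -1;0 0 6 0 -1;0 0 1 0 -1;0 0 0 0 -1;0 0 0 0 -1'; python3 -m handwheel '0 0 0 0 -0.2;0 0 0 0 -0.2;0 0 0 0 -0.2;0 0 0 0 -0.2;0 0 -5 0 -0.2;0 0 -30 0 -0.2;0 0 -40 0 -0.2;0 0 -40 0 -0.2;0 0 -40 0 -0.2;0 0 -10 0 -0.2'; python3 -c "
from h import *
go(.477,.288,.19,141)"
```

```text
time: 19.73
tcp_pos: [0.5054, -0.2202, 0.0247]
tool_rot: [0.334, 0.943, -0.0, 0.001]
wrist_force: [0.5, -0.4, -1.7]
opening: 0.0153
finger_force: 58.9
time: 20.98
tcp_pos: [0.5059, -0.2204, 0.1916]
tool_rot: [0.334, 0.943, -0.0, 0.002]
wrist_force: [-0.4, -0.6, -0.4]
opening: 0.034
finger_force: 0.0
turn -0.0
at [ 0.5059 -0.2204  0.1916] yaw 141.0 t 20.98 F [-0.4 -0.6 -0.4] op 0.034 -> mm after turn [342.4 377.    1.6]
```

```bash
python3 -m handwheel '34 38 0 0 0;34 38 0 0 0;34 38 0 0 0;34 38 0 0 0;34 38 0 0 0;34 38 0 0 0;34 38 0 0 0;34 38 0 0 0;34 38 0 0 0;34 35 0 0 1;0 0 0 -0.105 1;0 0 0 0 1;0 0 0 0 1'; python3 -c "
from h import *
snap('wrist','w5'); print(px('w5',(.477,.288,.148))); knob('w5',(.477,.288,.148),45); knob('w5',(.4365,.336,.134),45)
snap('scene','s6')
im=cv2.imread('pics/w5_raw.png')[0:400,150:500]; im2=cv2.imread('pics/s6_raw.png')[60:260,200:425]
cv2.imwrite('pics/v5.png',np.hstack([im,cv2.resize(im2,(450,400))]))
go(.477,.288,.088,147)"
```

```text
time: 22.6
tcp_pos: [0.4781, 0.2866, 0.1888]
tool_rot: [0.285, 0.958, -0.0, -0.0]
wrist_force: [0.3, -0.9, -0.3]
opening: 0.0851
finger_force: 0.0
[313.69726682 247.6675393 ]
pred (314, 248) px [313.6 235.6] r 14.25 16.0 [0.471  0.2918]
pred (314, 248) px [313.6 246.9] r 14.2 16.0 [0.4766 0.2882]
pred (314, 248) px [334.6 222.6] r 17.825 16.0 [0.4711 0.3057]
pred (314, 248) px [293.1 218.9] r 13.825 16.0 [0.4568 0.2876]
pred (346, 136) px [346.9 124.6] r 16.575 16.3 [0.4313 0.3395]
pred (346, 136) px [321.9 105.1] r 18.325 16.3 [0.4153 0.3335]
turn -0.002
at [0.4782 0.2865 0.189 ] yaw 146.9 t 22.7 F [ 0.3 -0.1  0.4] op 0.0852 -> mm after turn [  1.8   0.6 101. ]
```

View pics/v5.png

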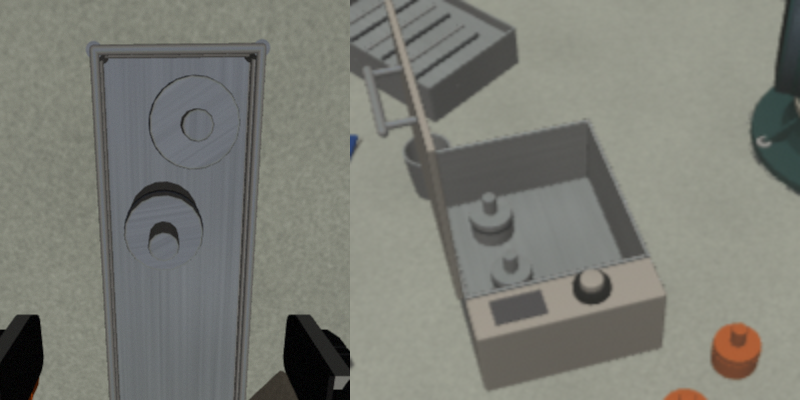

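Two canisters are standing in the tank. Knob C is at (313.5,245), within 3 mm of the tool, and D at (347,125). Grasping C.

```bash
python3 -m handwheel '3 1 20 0 1;0 0 30 0 1;0 0 30 0 1;0 0 15 0 1;0 0 5 0 1;0 0 0 0 1;0 0 0 0 -1;0 0 0 0 -1;0 0 0 0 -1;0 0 0 0 -1;0 0 0 0 -1;0 0 -5 0 -1;0 0 -30 0 -1;0 0 -30 0 -1;0 0 -30 0 -1;0 0 -20 0 -1;0 0 0 0 -1'; python3 -c "
from h import *
go(*tank(-.045,.055),.205,141)"
```

```text
time: 24.82
tcp_pos: [0.4768, 0.2898, 0.2051]
tool_rot: [0.284, 0.959, 0.001, 0.001]
wrist_force: [-0.3, 0.1, -1.9]
opening: 0.0157
finger_force: 58.8
turn 0.105
at [0.4768 0.2898 0.2051] yaw 147.0 t 24.82 F [-0.3  0.1 -1.9] op 0.0157 -> mm after turn [-2.533e+02 -3.781e+02  1.000e-01]
```

```bash
python3 -m handwheel '0 0 0 0.105 -1;-13 -19 0 0 -1;-25 -38 0 0 -1;-25 -38 0 0 -1;-25 -38 0 0 -1;-25 -38 0 0 -1;-25 -38 0 0 -1;-25 -38 0 0 -1;-25 -38 0 0 -1;-25 -38 0 0 -1;-25 -38 0 0 -1;-15 -17 0 0 -1;0 0 0 0 -1;0 0 0 0 -1'; python3 -c "
from h import *
go(*tank(-.045,.055),.0235,141)"
```

```text
time: 26.58
tcp_pos: [0.4345, -0.1628, 0.2034]
tool_rot: [0.334, 0.943, 0.0, -0.001]
wrist_force: [0.6, 0.3, -1.6]
opening: 0.0155
finger_force: 58.9
turn -0.0
at [ 0.4345 -0.1628  0.2034] yaw 141.0 t 26.57 F [ 0.6  0.3 -1.6] op 0.0155 -> mm after turn [ -1.3   0.3 179.9]
```

```bash
python3 -m handwheel '0 0 40 0 -1;0 0 40 0 -1;0 0 40 0 -1;0 0 40 0 -1;0 0 12 0 -1;0 0 6 0 -1;0 0 2 0 -1;0 0 0 0 -1;0 0 0 0 -1'; python3 -m handwheel '0 0 0 0 -0.2;0 0 0 0 -0.2;0 0 0 0 -0.2;0 0 0 0 -0.2;0 0 -5 0 -0.2;0 0 -30 0 -0.2;0 0 -40 0 -0.2;0 0 -40 0 -0.2;0 0 -40 0 -0.2;0 0 -10 0 -0.2'; python3 -c "
from h import *
go(.4315,.3395,.19,141)"
```

```text
time: 27.7
tcp_pos: [0.4352, -0.1637, 0.0246]
tool_rot: [0.334, 0.943, -0.0, 0.001]
wrist_force: [-0.5, 0.4, -1.9]
opening: 0.0155
finger_force: 58.9
time: 28.95
tcp_pos: [0.4357, -0.1639, 0.1914]
tool_rot: [0.334, 0.943, -0.0, 0.002]
wrist_force: [-0.1, 0.1, -0.4]
opening: 0.0342
finger_force: 0.0
turn -0.0
at [ 0.4357 -0.1639  0.1914] yaw 141.0 t 28.95 F [-0.1  0.1 -0.4] op 0.0342 -> mm after turn [320.1 388.6   1.4]
```

```bash
python3 -m handwheel '32 39 0 0 0;32 39 0 0 0;32 39 0 0 0;32 39 0 0 0;32 39 0 0 0;32 39 0 0 0;32 39 0 0 0;32 39 0 0 0;32 39 0 0 0;32 36 0 0 1;0 0 0 -0.105 1;0 0 0 0 1;0 0 0 0 1'; python3 -c "
from h import *
snap('wrist','w6');  knob('w6',(.4315,.3395,.134),45)
go(.4315,.3395,.0735,147)"
```

```text
time: 30.58
tcp_pos: [0.4297, 0.3382, 0.1887]
tool_rot: [0.285, 0.958, -0.0, -0.0]
wrist_force: [-0.3, 0.2, 0.3]
opening: 0.085
finger_force: 0.0
pred (316, 244) px [316.9 233.9] r 13.575 15.1 [0.4263 0.3434]
pred (316, 244) px [317.1 244.4] r 13.725 15.1 [0.4319 0.3399]
pred (316, 244) px [343.6 222.6] r 15.375 15.1 [0.4291 0.3603]
pred (316, 244) px [292.4 218.6] r 16.55 15.1 [0.4107 0.3364]
turn -0.002
at [0.4298 0.3381 0.1889] yaw 146.9 t 30.62 F [ 0.5 -0.2  0.5] op 0.0854 -> mm after turn [ -0.7   2.1 115.4]
```

```bash
python3 -m handwheel '0.5 2.5 30 0 1;0 0 30 0 1;0 0 30 0 1;0 0 20 0 1;0 0 5 0 1;0 0 0 0 1;0 0 0 0 -1;0 0 0 0 -1;0 0 0 0 -1;0 0 0 0 -1;0 0 0 0 -1;0 0 -5 0 -1;0 0 -30 0 -1;0 0 -30 0 -1;0 0 -30 0 -1;0 0 -30 0 -1;0 0 0 0 -1'; python3 -c "
from h import *
go(*tank(-.045,-.06),.198,141)"
```

```text
time: 32.75
tcp_pos: [0.4315, 0.3416, 0.2007]
tool_rot: [0.284, 0.959, 0.001, 0.001]
wrist_force: [-0.6, 0.1, -2.4]
opening: 0.0157
finger_force: 59.0
turn 0.105
at [0.4315 0.3416 0.2007] yaw 147.0 t 32.75 F [-0.6  0.1 -2.4] op 0.0157 -> mm after turn [-321.  -504.9    2.7]
```

```bash
python3 -m handwheel '0 0 0 0.105 -1;-12 -19 0 0 -1;-27 -42 0 0 -1;-29 -46 0 0 -1;-29 -46 0 0 -1;-29 -46 0 0 -1;-29 -46 0 0 -1;-29 -46 0 0 -1;-29 -46 0 0 -1;-29 -46 0 0 -1;-29 -46 0 0 -1;-29 -46 0 0 -1;-26 -38 0 0 -1;-23 -36 0 0 -1;0 0 0 0 -1;0 0 0 0 -1'; python3 -c "
from h import *
go(*tank(-.045,-.06),.009,141)"
```

```text
time: 34.75
tcp_pos: [0.356, -0.3045, 0.1981]
tool_rot: [0.334, 0.943, 0.001, -0.001]
wrist_force: [0.0, -0.0, -1.9]
opening: 0.0157
finger_force: 59.0
turn -0.0
at [ 0.356  -0.3045  0.1981] yaw 141.0 t 34.75 F [ 0.  -0.  -1.9] op 0.0157 -> mm after turn [ 26.9  44.8 189.1]
```

One row too many; I correct for that, then lower.

```bash
python3 -m handwheel '27 45 0 0 -1;0 0 0 0 -1;0 0 40 0 -1;0 0 40 0 -1;0 0 40 0 -1;0 0 40 0 -1;0 0 18 0 -1;0 0 8 0 -1;0 0 2.5 0 -1;0 0 0 0 -1;0 0 0 0 -1'; python3 -m handwheel '0 0 0 0 -0.2;0 0 0 0 -0.2;0 0 0 0 -0.2;0 0 0 0 -0.2;0 0 -5 0 -0.2;0 0 -30 0 -0.2;0 0 -40 0 -0.2;0 0 -40 0 -0.2;0 0 -40 0 -0.2;0 0 -40 0 -0.2'; python3 -c "
from h import *
go(*tank(0,0),.25,141)
snap('scene','s7');snap('side','d7');snap('wrist','w7')
a=cv2.imread('pics/s7_raw.png');b=cv2.imread('pics/d7_raw.png');w=cv2.imread('pics/w7_raw.png')
cv2.imwrite('pics/v7.png',np.vstack([np.hstack([cv2.resize(a[60:210,200:400],(400,300)),cv2.resize(b[180:330,200:400],(400,300))]),np.hstack([cv2.resize(w,(400,300)),cv2.resize(a[230:380,360:560],(400,300))])]))"
```

```text
time: 36.12
tcp_pos: [0.364, -0.2536, 0.0111]
tool_rot: [0.334, 0.943, -0.0, 0.001]
wrist_force: [0.2, -0.7, -1.5]
opening: 0.0155
finger_force: 59.4
time: 37.38
tcp_pos: [0.3635, -0.2531, 0.2072]
tool_rot: [0.334, 0.943, -0.0, 0.0]
wrist_force: [0.4, -0.1, -0.5]
opening: 0.0339
finger_force: 0.0
turn -0.0
at [ 0.3635 -0.2531  0.2072] yaw 141.0 t 37.38 F [ 0.4 -0.1 -0.5] op 0.0339 -> mm after turn [-44.7  60.1 -42.8]
```

View pics/v7.png

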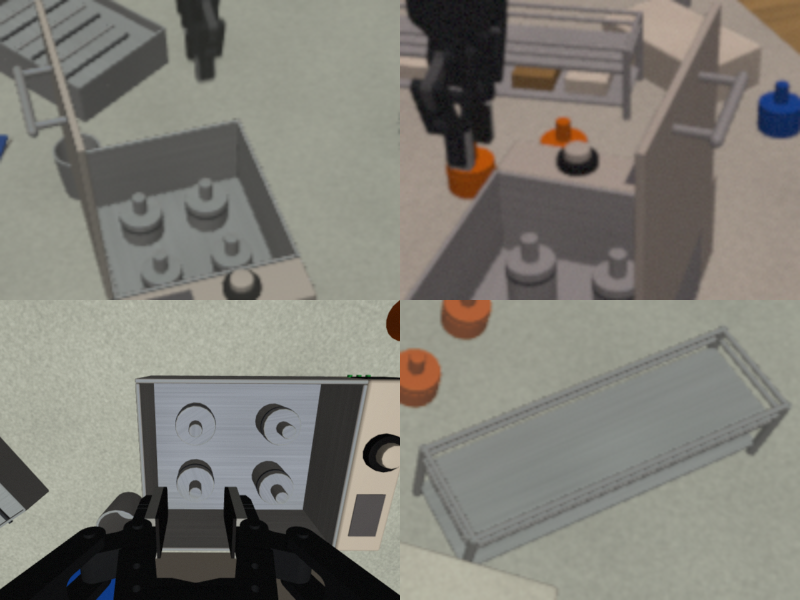

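All four canisters stand in the tank and the rack is empty, so the bottle, lid and button are what remain. The handle is at scene (213,111) and side (364.5,233.5). I'll triangulate it and refine the tank and button.

```bash
python3 -c "
from h import *
def tri(o):
    A=[];B=[]
    for f,u,v in o:
        d=np.load(f'pics/{f}.npz');P=d['K']@np.c_[d['R'],d['t']]
        for q in (u*P[2]-P[0],v*P[2]-P[1]): A.append(q[:3]);B.append(-q[3])
    return np.linalg.lstsq(np.array(A),np.array(B),rcond=None)[0]
def loc(p):
    d=np.array(p[:2])-TC; X=np.array([np.cos(_a),np.sin(_a)]); return np.round([d@X,d@[-X[1],X[0]],p[2]],4)
p=tri([('s7',212.3,111),('d7',364.5,233.5)]); print('handle',p.round(4),loc(p))
b=tri([('s7',200+241/2,60+280/2),('d7',200+177/2,180+152/2),('w7',611,245)]); print('start',b,loc(b),loc(pz('w7',611,245,.127)),loc(pz('s7',320.5,200,.127)))
for n,q in dict(Fl=(219,123),Fr=(588,123)).items(): print(n,loc(pz('w7',*q,.105)))
print('lid top corners',[loc(tri([('s7',200+38/2,60),('d7',200+318/2,180+8/2)]))])
for q in((195,427),(283,430),(195,488),(279,492)): print(loc(pz('w7',q[0]*1.6,(q[1]-300)*1.6,.076)))
"
```

```text
Traceback (most recent call last):
NameError: name '_a' is not defined
```

```bash
cat >> h.py <<'E'
def tri(o):
    A=[];B=[]
    for f,u,v in o:
        d=np.load(f'pics/{f}.npz');P=d['K']@np.c_[d['R'],d['t']]
        for q in (u*P[2]-P[0],v*P[2]-P[1]): A.append(q[:3]);B.append(-q[3])
    return np.linalg.lstsq(np.array(A),np.array(B),rcond=None)[0]
def loc(p):
    d=np.array(p[:2])-TC; X=np.array([np.cos(_a),np.sin(_a)]); return np.round([d@X,d@[-X[1],X[0]],p[2]],4)
E
python3 -c "
from h import *
p=tri([('s7',212.3,111),('d7',364.5,233.5)]); print('handle',p.round(4),loc(p))
b=tri([('s7',200+241/2,60+280/2),('d7',200+177/2,180+152/2),('w7',611,245)]); print('start',b,loc(b),loc(pz('w7',611,245,.127)),loc(pz('s7',320.5,200,.127)))
for n,q in dict(Fl=(219,123),Fr=(588,123)).items(): print(n,loc(pz('w7',*q,.105)))
print('lid top corner +y',loc(tri([('s7',200+38/2,60),('d7',200+318/2,180+8/2)])))
for q in((195,427),(283,430),(195,488),(279,492)): print(loc(pz('w7',q[0]*1.6,(q[1]-300)*1.6,.076)))
"
```

```text
handle [ 0.5579 -0.3326  0.2931] [0.1565 0.0005 0.2931]
start [ 0.51076786 -0.100683    0.11762346] [-0.0261  0.151   0.1176] [-0.0321  0.1388  0.127 ] [-0.0253  0.1592  0.127 ]
Fl [-0.1097 -0.1221  0.105 ]
Fr [-0.1097  0.1216  0.105 ]
lid top corner +y [ 0.1365 -0.0158  0.3886]
[-0.049  -0.0608  0.076 ]
[-0.0452  0.0482  0.076 ]
[ 0.034  -0.0609  0.076 ]
[0.0398 0.0516 0.076 ]
```

```bash
python3 -m handwheel '0 0 -35 0 -1;0 10 -40 0 -1;0 25 -30 0 -1;0 25 0 0 -1;-30 0 0 0 -1;-40 0 0 0 -1;-40 0 0 0 -1;-40 0 0 0 -1;-40 0 0 0 -1;-37 0 0 0 -1;0 0 0 0 -1;0 0 0 0 -1'; python3 -c "
from h import *
go(*tank(.182,0),.24,141); s=r.read_state(); print(loc(s['tcp_pos']),s['joint_positions'].round(2) if hasattr(s['joint_positions'],'round') else s['joint_positions'],s['tool_rot'])"
```

```text
time: 39.02
tcp_pos: [0.5775, -0.3492, 0.3098]
tool_rot: [0.334, 0.943, 0.0, -0.001]
wrist_force: [0.2, -1.0, 0.2]
opening: -0.0002
finger_force: 0.0
turn -0.0
at [ 0.5775 -0.3492  0.3098] yaw 141.0 t 39.02 F [ 0.2 -1.   0.2] op -0.0002 -> mm after turn [ 0.2  0.1 69.8]
[ 1.822e-01 -1.000e-04  3.098e-01] [-0.66  0.58  0.8   1.79 -0.    0.02] [ 3.33841949e-01  9.42628850e-01  2.02373566e-04 -6.02642003e-04]
```

```bash
python3 -m handwheel '0 0 30 0 -1;0 0 30 0 -1;0 0 10 0 -1;0 0 0 0 -1'; python3 -c "
from h import *
s=r.read_state(); print(loc(s['tcp_pos']))
def T(d):
  t=np.radians(d); return np.array([.11-.19*np.cos(t)+.043*np.sin(t)+.0155, .1055+.19*np.sin(t)+.043*np.cos(t)-.013-.040])*1000
q=np.array([loc(s['tcp_pos'])[0],s['tcp_pos'][2]])*1000
for d in list(range(90,11,-6)):
  n=T(d); e=n-q; print(d,n.round(),'dx %.0f dz %.0f'%(-e[0],-e[1])); q=q+e.round()
"
```

```text
time: 39.52
tcp_pos: [0.5773, -0.349, 0.2413]
tool_rot: [0.334, 0.943, -0.0, 0.0]
wrist_force: [-0.8, 0.7, 0.3]
opening: 0.0001
finger_force: 0.0
[ 1.819e-01 -1.000e-04  2.413e-01]
90 [168. 242.] dx 13 dz -1
84 [148. 246.] dx 20 dz -4
78 [128. 247.] dx 21 dz -1
72 [108. 246.] dx 20 dz 1
66 [ 88. 244.] dx 20 dz 3
60 [ 68. 239.] dx 20 dz 5
54 [ 49. 231.] dx 19 dz 7
48 [ 30. 222.] dx 19 dz 9
42 [ 13. 212.] dx 17 dz 11
36 [ -3. 199.] dx 16 dz 12
30 [-18. 185.] dx 14 dz 15
24 [-31. 169.] dx 13 dz 15
18 [-42. 152.] dx 12 dz 17
12 [-51. 134.] dx 9 dz 18
```

```bash
python3 -m handwheel '7 0 0 0 -1;6 0 0 0 -1;10 0 -2 0 -1;10 0 -2 0 -1;10 0 -1 0 -1;11 0 0 0 -1;10 0 0 0 -1;10 0 1 0 -1;0 0 0 0 -1'
```

```text
time: 40.65
tcp_pos: [0.5195, -0.3023, 0.2445]
tool_rot: [0.334, 0.943, 0.0, -0.0]
wrist_force: [-0.1, 0.6, 0.1]
opening: 0.0
finger_force: 0.0
```

```bash
python3 -m handwheel '10 0 1 0 -1;10 0 2 0 -1'; python3 -c "
from h import *
snap('scene','s8'); a=cv2.imread('pics/s7_raw.png',0).astype(int);b=cv2.imread('pics/s8_raw.png',0).astype(int)
print('diff at old handle',np.abs(a-b)[95:130,205:222].mean(),'lid line',np.abs(a-b)[65:110,218:235].mean())
"
```

```text
time: 40.9
tcp_pos: [0.5044, -0.2901, 0.2413]
tool_rot: [0.334, 0.943, -0.0, -0.0]
wrist_force: [1.9, -0.6, 1.3]
opening: 0.0
finger_force: 1.0
diff at old handle 13.472268907563025 lid line 24.044444444444444
```

```bash
python3 -m handwheel '10 0 1 0 -1;10 0 2 0 -1;10 0 3 0 -1;9 0 4 0 -1;10 0 4 0 -1;9 0 5 0 -1;9 0 5 0 -1;8 0 6 0 -1;8 0 6 0 -1;8 0 6 0 -1'; python3 -c "
from h import *
s=r.read_state(); print(loc(s['tcp_pos'])); snap('scene','s9')
g=cv2.imread('pics/s9_raw.png',0)
# predicted lid corner points for theta
for d in(30,36,42,48):
  t=np.radians(d); print(d,[px('s9',[*tank(.11-.19*np.cos(t)+.043*np.sin(t),y),.1055+.19*np.sin(t)+.043*np.cos(t)]).round() for y in(-.05,.05)])
"
```

```text
time: 42.2
tcp_pos: [0.4338, -0.2328, 0.199]
tool_rot: [0.334, 0.943, -0.0, 0.0]
wrist_force: [3.6, -2.8, -3.6]
opening: -0.0004
finger_force: 2.5
[-2.70e-03 -1.00e-04  1.99e-01]
30 [array([297., 100.]), array([309., 128.])]
36 [array([290.,  96.]), array([302., 125.])]
42 [array([283.,  93.]), array([294., 122.])]
48 [array([274.,  90.]), array([286., 119.])]
```

```bash
python3 -m handwheel '7 0 7 0 -1;7 0 8 0 -1;7 0 7 0 -1;6 0 8 0 -1;6 0 8 0 -1;6 0 9 0 -1;5 0 9 0 -1;4 0 9 0 -1'; python3 -c "
from h import *
s=r.read_state(); print(loc(s['tcp_pos']))"
```

```text
time: 43.25
tcp_pos: [0.3971, -0.203, 0.1341]
tool_rot: [0.334, 0.943, -0.0, 0.001]
wrist_force: [6.0, -3.4, -1.7]
opening: -0.0001
finger_force: 3.2
[-0.0501  0.      0.1341]
```

```bash
python3 -m handwheel '-10 0 0 0 -1;0 0 -40 0 -1;0 0 -30 0 -1;17 0 0 0 -1;17 0 0 0 -1;0 0 20 0 -1;0 0 20 0 -1;0 0 0 0 -1'; python3 -m handwheel '0 0 8 0 -1;0 0 8 0 -1;0 0 8 0 -1'; python3 -m handwheel '0 0 8 0 -1;0 0 8 0 -1;0 0 6 0 -1;0 0 0 0 -1'
```

```text
time: 44.25
tcp_pos: [0.3765, -0.1865, 0.1631]
tool_rot: [0.334, 0.943, 0.001, -0.002]
wrist_force: [-0.0, -0.1, 0.4]
opening: -0.0003
finger_force: 0.0
time: 44.62
tcp_pos: [0.3781, -0.1877, 0.1401]
tool_rot: [0.334, 0.943, -0.0, 0.0]
wrist_force: [-1.4, 0.6, 2.2]
opening: 0.0001
finger_force: 0.8
time: 45.12
tcp_pos: [0.378, -0.1877, 0.1181]
tool_rot: [0.334, 0.943, 0.0, -0.0]
wrist_force: [-0.7, -0.0, -0.1]
opening: -0.0001
finger_force: 0.0
```

```bash
python3 -m handwheel '0 0 3 0 -1'; python3 -m handwheel '0 0 2 0 -1;0 0 0 0 -1';python3 -m handwheel '0 0 2 0 -1;0 0 0 0 -1'
```

```text
time: 45.25
tcp_pos: [0.3784, -0.1879, 0.1156]
tool_rot: [0.334, 0.943, -0.0, 0.0]
wrist_force: [-0.8, 1.2, 2.1]
opening: -0.0001
finger_force: 0.6
time: 45.5
tcp_pos: [0.3783, -0.1878, 0.1139]
tool_rot: [0.334, 0.943, -0.0, 0.0]
wrist_force: [-2.0, 1.9, 9.9]
opening: 0.0003
finger_force: 4.6
time: 45.75
tcp_pos: [0.3784, -0.1879, 0.1133]
tool_rot: [0.334, 0.943, -0.0, 0.001]
wrist_force: [-10.0, 7.0, 38.5]
opening: -0.0002
finger_force: 19.3
```

```bash
python3 -m handwheel '0 0 -2 0 -1;0 0 -10 0 -1;0 0 -40 0 -1;0 0 0 0 -1'; python3 -c "
from h import *
go(*tank(-.028,.155),.095,141)"
```

```text
time: 46.25
tcp_pos: [0.3794, -0.1887, 0.1658]
tool_rot: [0.334, 0.943, -0.001, 0.002]
wrist_force: [0.1, -0.1, -0.2]
opening: -0.0
finger_force: 0.0
turn -0.0
at [ 0.3794 -0.1887  0.1658] yaw 141.0 t 46.25 F [ 0.1 -0.1 -0.2] op -0.0 -> mm after turn [-44.8 155.   70.8]
```

```bash
python3 -m handwheel '-15 52 0 0 -1;-15 52 0 0 -1;-15 51 0 0 -1;0 0 0 0 -1;0 0 30 0 -1;0 0 30 0 -1;0 0 10 0 -1;0 0 0 0 -1'; python3 -m handwheel '0 0 4 0 -1;0 0 4 0 -1;0 0 0 0 -1'; python3 -m handwheel '0 0 2 0 -1;0 0 2 0 -1;0 0 0 0 -1'
```

```text
time: 47.25
tcp_pos: [0.5102, -0.0959, 0.0935]
tool_rot: [0.334, 0.943, -0.0, -0.0]
wrist_force: [1.0, -0.2, 0.7]
opening: 0.0
finger_force: 0.0
time: 47.62
tcp_pos: [0.511, -0.0959, 0.0857]
tool_rot: [0.334, 0.943, -0.0, 0.0]
wrist_force: [1.6, -1.3, 2.2]
opening: 0.0003
finger_force: 1.1
time: 48.0
tcp_pos: [0.511, -0.0958, 0.0816]
tool_rot: [0.334, 0.943, -0.0, 0.0]
wrist_force: [2.1, -1.7, 4.8]
opening: -0.0001
finger_force: 2.3
```

```bash
python3 -m handwheel '0 0 1 0 -1;0 0 0 0 -1'; python3 -m handwheel '0 0 1 0 -1;0 0 0 0 -1'; python3 -m handwheel '0 0 -5 0 -1;0 0 -20 0 -1;0 0 -40 0 -1;0 0 -40 0 -1;0 0 0 0 -1'; python3 -c "
from h import *
s=r.read_state(); print(s['wrist_force'])
snap('scene','s10'); snap('side','d10')
# bystander + lid check by comparing with first pictures and prediction
for n,f in(('bottle',(300,275,328,318)),('box',(318,345,440,435)),):
  a=cv2.imread('pics/scene0_raw.png',0).astype(int);b=cv2.imread('pics/s10_raw.png',0).astype(int);x0,y0,x1,y1=f;print(n,np.abs(a-b)[y0:y1,x0:x1].mean())
a=cv2.imread('pics/side0_raw.png',0).astype(int);b=cv2.imread('pics/d10_raw.png',0).astype(int);print('cup',np.abs(a-b)[395:445,283:325].mean())
# lid brightness along free-edge line
c=cv2.imread('pics/s10_raw.png')
for x in(-.09,-.05,0,.05,.1): print([c[tuple(px('s10',[*tank(x,y),.113]).round().astype(int)[::-1])].tolist() for y in(-.1,0.09)])
"
```

```text
time: 48.25
tcp_pos: [0.5111, -0.0958, 0.0811]
tool_rot: [0.334, 0.943, -0.0, 0.001]
wrist_force: [0.1, -2.1, 11.9]
opening: 0.0001
finger_force: 5.9
time: 48.5
tcp_pos: [0.5112, -0.0959, 0.0809]
tool_rot: [0.334, 0.943, -0.0, 0.001]
wrist_force: [-4.5, 0.7, 24.4]
opening: -0.0001
finger_force: 12.3
time: 49.12
tcp_pos: [0.5115, -0.0958, 0.1865]
tool_rot: [0.334, 0.943, 0.0, 0.002]
wrist_force: [0.2, 0.5, -0.7]
opening: -0.0003
finger_force: 0.0
[ 0.16432201  0.46118747 -0.69074041]
bottle 4.312292358803987
box 5.843897996357013
cup 2.9238095238095236
[[43, 45, 46], [140, 152, 159]]
[[140, 151, 158], [140, 152, 159]]
[[140, 152, 159], [140, 152, 159]]
[[140, 151, 158], [140, 152, 160]]
[[140, 152, 159], [142, 154, 161]]
```

```bash
python3 -c "
from h import *
a=cv2.imread('pics/scene0_raw.png',0);b=cv2.imread('pics/s10_raw.png',0)
for n,(x0,y0,x1,y1) in dict(bottle=(300,275,328,318),box=(318,345,440,435)).items():
  m=cv2.matchTemplate(b[y0-15:y1+15,x0-15:x1+15],a[y0:y1,x0:x1],cv2.TM_CCOEFF_NORMED); print(n,cv2.minMaxLoc(m)[1],np.array(cv2.minMaxLoc(m)[3])-15)
r.sign_off()"
```

```text
bottle 0.999667763710022 [0 0]
box 0.9992415308952332 [0 0]
the job is handed in; nothing more can be done
```

The job is handed in at about 49 s: all four canisters on the rack are in the tank, the lid is closed, the start button was pressed to its stop and let go, and the bottle, cup and box show no movement in the before-and-after images.

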